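# Lock the crossbar into the bookbinder's sewing frame

### The arm

A 6-joint arm with a two-finger parallel gripper is mounted at the origin on a cart in front of the work surface, level with it; the furniture and walls round the work are solid. World frame = base frame: x ahead of the robot, y to its left, z up, the work surface at z = 0. Lengths are in m, angles in rad, forces in N, time in s.
With the tool pointing down it reaches from about 0.35 to 1 m from the base axis. Payload 7.1 kg.
Tool frame: the origin (TCP) lies between the finger pads; the fingertips stand 22 mm ahead of it and the grasp point (between the pads) lies 3 mm ahead of it; x points along the fingers, y is the direction in which the jaws open and shut, and the axes are right-handed (so a half turn about x gives the same grasp; the last joint's range is limited). The gripper opens to 85 mm and grips with 20 to 120 N. Pads are 22 mm wide; open, the fingers measure 114 mm over their backs; the gripper's body (76 mm by 85 mm) begins 54 mm behind the grasp point. The pads swing forward as they close: fully open they stand 13 mm farther back than shut.
Start: joints at [-1.337, 0.423, 1.63, -0, 1.089, -0.019], TCP at [0.156, -0.605, 0.253] pointing down, gripper open.
Joint ranges: [-3, 3], [-0.9, 2.11], [0.09, 2.58], [-1.31, 4.45], [0.11, 2.69], [-2.54, 2.54]. Speed limits (rad/s): [2.39, 2.39, 3.01, 3.14, 3.14, 3.14].

### API

Orientations are given as a rotation vector (axis times angle).
In Python, from rig import manip gives the robot as it stands. The module is installed in compiled form; this text tells all that it offers. Calls block until the motion is done:
- manip.move_to(position, orientation): joint-space move of the TCP to a pose.
- manip.servo_line(position, orientation=None, rate=0.15): straight line of the TCP; orientation=None keeps the orientation; rate is the mean speed in m/s.
- manip.set_joints(angles): joint-space move.
- manip.command_gripper(opening, f_grip=None): finger opening in m; f_grip is the grip in N (None keeps the last); returns when the fingers have stopped.
- manip.hold(seconds).
- manip.solve_ik(position, orientation): joint angles nearest the present ones, or None.
- manip.camera(name): name is "scene" or "top" or "wrist"; returns a dict with "image" (384x512x3 uint8, red, green, blue), "fx", "fy", "cx", "cy" (pixels), "cam_to_world" (4x4, takes a point from camera to world coordinates); the wrist camera has in their place "mount" (4x4, takes a point from camera to tool coordinates, whose origin is the TCP and whose axes are the tool frame's). Camera axes: x right, y down, z forward; pixel columns grow to the right and rows downward; lengths in m; the calibration is good to about 2 mm. A picture is of the moment at which its call begins: read the wrist's pose just before it. There is no depth.
A pose or a line that the arm cannot do raises manip.IKError and nothing moves.
- manip.sign_off(): hands the job in, once; it reports no verdict.
Readings, each from a call of its own:
- manip.get_time(): time.
- manip.get_joint_positions(): joint angles.
- manip.get_joint_vel(): joint speeds.
- manip.get_tau(): joint torques, N m.
- manip.get_position(): TCP position.
- manip.get_ee_rot(): TCP orientation.
- manip.get_contact_force(): force on the tool from outside, world axes, zero at the start.
- manip.get_torque(): the same for the moment, N m.
- manip.get_width(): finger opening in m.
Only numpy, scipy, OpenCV 4.12 (cv2) and the standard library are available. Lean on these libraries where they do the work, as an engineer would, in place of code of your own. Each camera call takes 0.05 s, during which the arm holds its last target.

### The job

Fit the loose crossbar to the bookbinder's sewing frame: squeeze its spring button flush, slide the nose into the square socket on the frame's right-hand upright with the tail lying in the open saddle on the left one, and push it in until the button pops out through the hole in the socket's side. Its socket is set by hand, so feel for it; never force the bar or ram anything against the frame, and leave the book, reel and wax on its board and the awl nearby where they are.

Things in the scene. Friction and masses are not known exactly. Their poses are not given: they have to be found in the camera images.
- sewing_frame: Bookbinder's sewing frame, fixed on the bench: wooden board 190 x 340 mm, its top 24 mm up, and two aluminium uprights that carry a crossbar. Origin: centre of the board's underside; x from its front edge to the back, y to the left along the bar, z up. The bar lies in the plane x = -0.065, nothing stands above it. The book lies on the board behind the uprights (x > -0.035), up to 80 mm above the bench.
- socket_mouth (a point): Outermost place of the mouth of the aluminium socket tube on the right upright, at bar-axis height (frame -0.065, -0.070, 0.160). The tube slides in a clamp and may be set 0 to 22 mm further to -y: mouth and hole both lie that much deeper. 28 mm square outside, 22 inside, floor 10 mm below this point, 92 mm deep, open to +y. Round 16.5 mm button hole in its front (-x) wall, centre 26 mm in from the mouth.
- saddle_floor (a point): Middle of the floor of the open saddle on the left upright (frame x -0.065, y 0.100, z 0.150), level with the socket's floor. Dark steel, 28 mm wide between its cheeks (in x), 26 mm long (in y); the cheeks, flared at the top, stand 27 mm above the floor. Axes as the frame.
- crossbar_center (a point): Centre of the loose crossbar: aluminium square tube 20 x 20 mm, 280 mm long, about 85 g, lying on the bench left of the frame. x runs along it towards the nose (black plug tapering from 20 to 12 mm over the last 12 mm), z up. The button is on the -y face. When fitted, the nose points to the frame's -y and the button faces its front.
- crossbar_button_axis (a point): Point on the bar's centreline level with its spring button, 40 mm from the nose's tip; axes as crossbar_center. The button is a flat-ended steel stud of 14 mm diameter that stands 7 mm out of the -y face. With the bar home, lying on the floors of socket and saddle, this point is at frame x -0.065, z 0.160, level with the hole. In the waxed socket the bar slides with a push of 2 to 5 N.
- crossbar_button (a joint): How far the button is pressed in, m: 0 fully out, 0.007 flush. The spring pushes back with 2.2 N at 0, 5.4 N at flush. Its edge is square, so it does not ride under the socket's rim by itself: it must be held flush until its leading edge is under the rim. Then the tube wall holds it in, even let go, as the bar slides on, until the hole lets it out (0 again) and the bar is locked.
- text_block: The sewn text block (book), 129 x 208 x 35 mm without its curling cover corner, lying on the frame's board; origin at its underside.
- thread_reel: Wooden reel of natural thread, 35 mm wide, 44 mm high, standing on the frame's board right of the book; origin at its underside.
- beeswax: Cake of beeswax, 38 x 52 x 18 mm, on the frame's board left of the book; origin at its underside.
- awl: Awl with turned wooden handle, 128 mm long, lying on the bench; origin at its underside.

How it is judged:
On the way:
1. the button, pressed in at least 4 mm, has gone under the rim of the socket with the bar lying in line (value of joint crossbar_button above 0.004 m and y of crossbar_button_axis in the frame of sewing_frame below -0.088 m and angle between the x axis of crossbar_center and the y axis of sewing_frame, either way round below 0.08 rad), for 0.05 s.
At the end, for the whole second after the job is handed in: The bar lies at rest in socket and saddle, in line with the frame within 0.03 rad, its button level with the hole (bar's button point frame y from -0.120 to -0.0935, within 3.5 mm in x, 157 to 164 mm up) and sprung out through it (pressed less than 1.5 mm) (value of joint crossbar_button below 0.0015 m and y of crossbar_button_axis in the frame of sewing_frame between -0.12 and -0.0935 m and x of crossbar_button_axis in the frame of sewing_frame between -0.0685 and -0.0615 m and z of crossbar_button_axis in the frame of sewing_frame between 0.157 and 0.164 m and angle between the x axis of crossbar_center and the y axis of sewing_frame, either way round below 0.03 rad and linear speed of crossbar below 0.01 m/s); the robot touches nothing.
It fails at once if the bar is forced against the frame with more than 25 N (contact force between crossbar and sewing_frame above 25 N).
It fails at once if the robot presses on the frame with more than 30 N (contact force between any of the arm, the fingers and sewing_frame above 30 N).
It fails at once if the book is shifted by more than 20 mm (distance of text_block from where it was at the start of the episode above 0.02 m).
It fails at once if the reel, the wax or the awl is shifted by more than 30 mm (distance of any of thread_reel, beeswax, awl from where it was at the start of the episode above 0.03 m).
It also fails if it takes over 53 s, if anything falls off the work surface, if the arm or the gripper's body presses on something with over 40 N, if the wrist force passes 120 N, or if a joint passes its speed limit or range.

## Working session

There is one attempt and no reset: what is moved stays moved. The work goes in short steps, each a Python script; the robot and the scene stay as the last script left them, time stands still between calls to the robot, and variables do not carry over. Pictures are saved under pics/ and viewed, and the job is handed in when it is done.

```bash
mkdir -p pics; python3 - <<'E'
from rig import manip
import cv2,numpy as np
np.set_printoptions(precision=4,suppress=True)
for n in ["scene","top","wrist"]:
    c=manip.camera(n)
    cv2.imwrite(f"pics/{n}0.png",cv2.cvtColor(c["image"],cv2.COLOR_RGB2BGR))
    print(n,c["fx"],c["fy"],c["cx"],c["cy"]);print(c.get("cam_to_world",c.get("mount")))
print(manip.get_time(),manip.get_position(),manip.get_ee_rot(),manip.get_width())
E
```

```text
scene 360.49685515422675 360.49685515422675 249.8175333082565 192.57498291108382
[[-0.4457 -0.5331  0.7192 -0.4639]
 [-0.8952  0.261  -0.3613  0.429 ]
 [ 0.0049 -0.8048 -0.5935  0.9119]
 [ 0.      0.      0.      1.    ]]
top 359.15651527662897 359.15651527662897 254.2999532863858 193.23194298102132
[[ 0.0169 -0.9909  0.1339  0.4155]
 [-0.9998 -0.0186 -0.0114 -0.0407]
 [ 0.0137 -0.1337 -0.9909  1.1541]
 [ 0.      0.      0.      1.    ]]
wrist 338.00540754913436 338.00540754913436 259.6935357284843 184.5452953640381
[[ 0.0006 -0.3173  0.9483 -0.1205]
 [ 1.      0.0005 -0.0005 -0.0012]
 [-0.0003  0.9483  0.3173 -0.0808]
 [ 0.      0.      0.      1.    ]]
0.15 [ 0.1562 -0.6048  0.2527] [ 2.0872  0.2664 -2.0875] 0.08539209335932037
```

View pics/scene0.png

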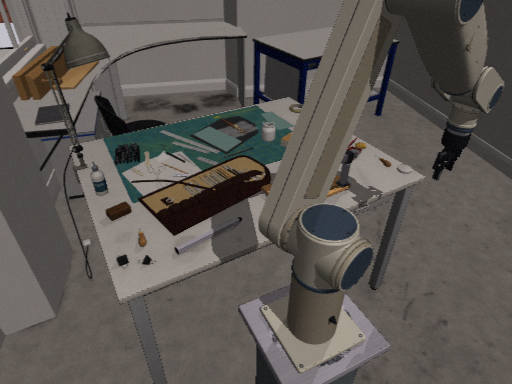

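View pics/top0.png

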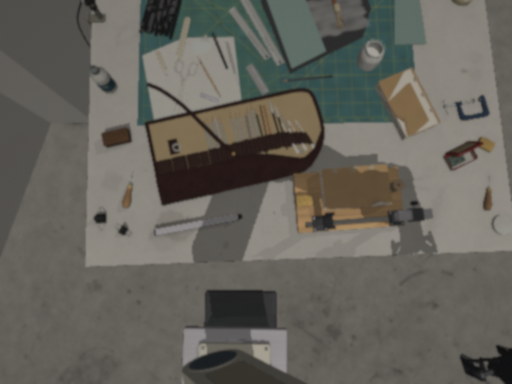

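```bash
python3 - <<'E'
import cv2,numpy as np
a=cv2.imread("pics/top0.png")
f=lambda i:np.clip((i/255.)**0.6*255,0,255).astype('uint8')
cv2.imwrite("pics/top0_bar.png",f(cv2.resize(a[190:250,110:260],None,fx=5,fy=5,interpolation=cv2.INTER_CUBIC)))
cv2.imwrite("pics/top0_frame.png",f(cv2.resize(a[150:250,285:445],None,fx=5,fy=5,interpolation=cv2.INTER_CUBIC)))
E
```

```text
(no output)
```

View pics/top0_bar.png

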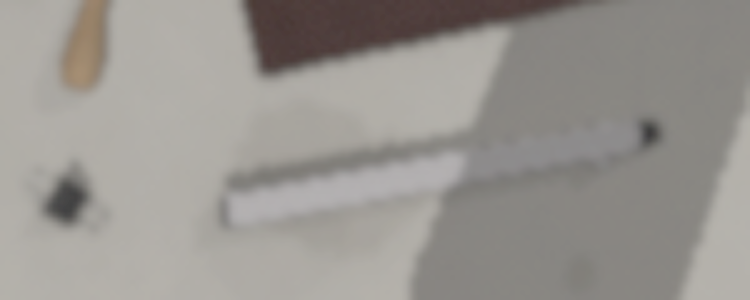

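View pics/top0_frame.png

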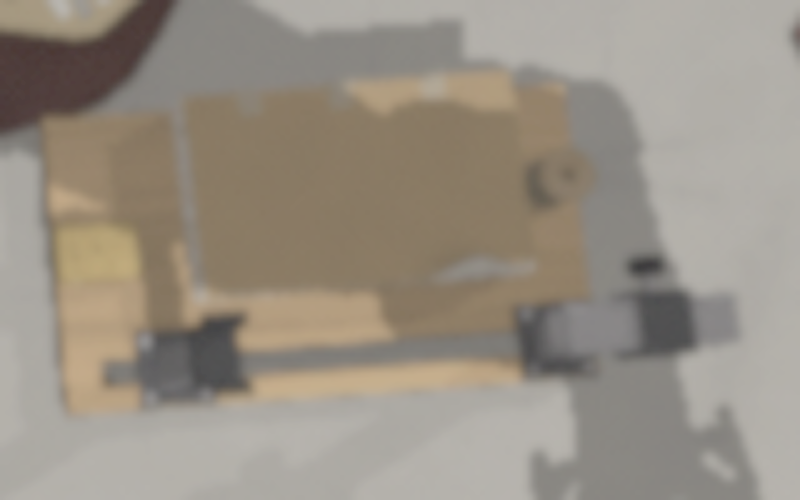

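```bash
cat > h.py <<'E'
from rig import manip
import cv2,numpy as np
from scipy.spatial.transform import Rotation as R
np.set_printoptions(precision=4,suppress=True)
def T_tool():
    T=np.eye(4);T[:3,:3]=R.from_rotvec(manip.get_ee_rot()).as_matrix();T[:3,3]=manip.get_position();return T
def onplane(K,T,px,z):
    fx,fy,cx,cy=K
    d=T[:3,:3]@np.array([(px[0]-cx)/fx,(px[1]-cy)/fy,1]);o=T[:3,3]
    return o+d*(z-o[2])/d[2]
def proj(K,T,P):
    q=T[:3,:3].T@(np.asarray(P)-T[:3,3]);return np.array([K[0]*q[0]/q[2]+K[2],K[1]*q[1]/q[2]+K[3]])
def snap(name,fn=None):
    if name=="wrist":
        Tt=T_tool();c=manip.camera(name);T=Tt@c["mount"]
    else:
        c=manip.camera(name);T=c["cam_to_world"]
    K=(c["fx"],c["fy"],c["cx"],c["cy"])
    if fn:
        cv2.imwrite(f"pics/{fn}.png",cv2.cvtColor(c["image"],cv2.COLOR_RGB2BGR))
        np.savez(f"pics/{fn}.npz",K=K,T=T)
    return c["image"],K,T
def load(fn):
    d=np.load(f"pics/{fn}.npz");return cv2.imread(f"pics/{fn}.png"),tuple(d["K"]),d["T"]
def down(a):
    # tool x down, tool y (jaws) along world direction angle a
    x=np.array([0,0,-1.]);y=np.array([np.cos(a),np.sin(a),0]);z=np.cross(x,y)
    return R.from_matrix(np.c_[x,y,z]).as_rotvec()
E
python3 - <<'E'
from h import *
img,K,T=snap("top","top1")
for n,p,z in [("tail",(155.6,231.5),.02),("nose",(241.6,216.6),.01),("FL",(285+42/5,150+118/5),.024),("NL",(285+68/5,150+412/5),.024),("FR",(285+567/5,150+85/5),.024)]:
    print(n,onplane(K,T,p,z))
print(T_tool())
from itertools import product
for a in (0.0,np.pi,0.1,np.pi+.1):
    for p in ([.3,-.02,.15],[.35,-.3,.4]): print(a,p,manip.solve_ik(p,down(a)))
E
```

```text
tail [0.4421 0.2532 0.02  ]
nose [ 0.4942 -0.0146  0.01  ]
FL [ 0.634  -0.1778  0.024 ]
NL [ 0.4469 -0.1945  0.024 ]
FR [ 0.6623 -0.5168  0.024 ]
[[-0.0003  0.2501 -0.9682  0.1563]
 [ 0.001  -0.9682 -0.2501 -0.6048]
 [-1.     -0.001   0.      0.2528]
 [ 0.      0.      0.      1.    ]]
0.0 [0.3, -0.02, 0.15] [-0.1062  0.1481  2.3765 -0.      0.617  -0.1062]
0.0 [0.35, -0.3, 0.4] [-0.7344  0.0191  1.8047 -0.      1.3178 -0.7344]
3.141592653589793 [0.3, -0.02, 0.15] None
3.141592653589793 [0.35, -0.3, 0.4] [-0.7344  0.0191  1.8047 -0.      1.3178  2.4071]
0.1 [0.3, -0.02, 0.15] [-0.1062  0.1481  2.3765  0.      0.617  -0.2062]
0.1 [0.35, -0.3, 0.4] [-0.7344  0.0191  1.8047  0.      1.3178 -0.8344]
3.241592653589793 [0.3, -0.02, 0.15] None
3.241592653589793 [0.35, -0.3, 0.4] [-0.7344  0.0191  1.8047 -0.      1.3178  2.3071]
```

```bash
python3 - <<'E'
from h import *
manip.move_to([.49,-.36,.33],down(.085)); snap("wrist","w_frame"); print(manip.get_time())
manip.move_to([.4848,.0335,.14],down(.192)); snap("wrist","w_bar"); print(manip.get_time(),manip.get_position())
print(manip.get_contact_force())
E
```

```text
1.8
3.4583 [0.4857 0.0328 0.1405]
[-0.114   0.08   -0.4793]
```

View pics/w_frame.png

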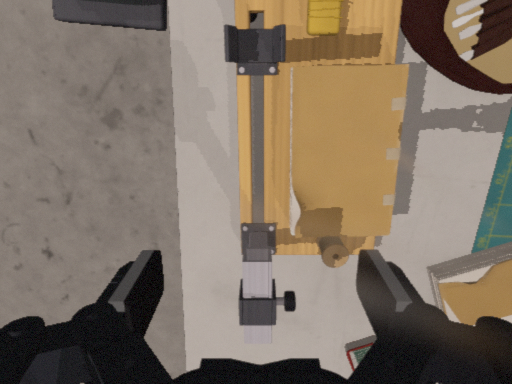

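View pics/w_bar.png

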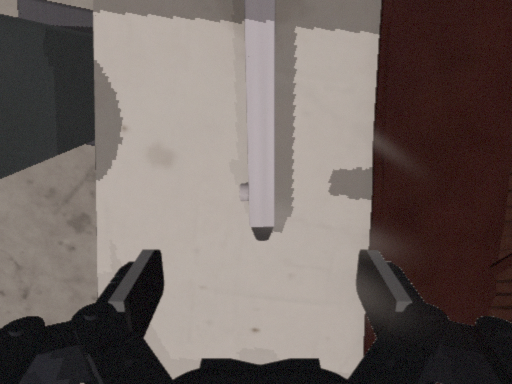

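```bash
python3 - <<'E'
import cv2
a=cv2.imread("pics/w_frame.png")
cv2.imwrite("pics/wf1.png",cv2.resize(a[210:350,200:320],None,fx=5,fy=4.2,interpolation=cv2.INTER_CUBIC))
cv2.imwrite("pics/wf1.png",cv2.resize(a[215:350,195:325],None,fx=4.4,fy=4.4,interpolation=cv2.INTER_CUBIC))
cv2.imwrite("pics/wf2.png",cv2.resize(a[0:100,205:305],None,fx=5,fy=5,interpolation=cv2.INTER_CUBIC))
b=cv2.imread("pics/w_bar.png")
cv2.imwrite("pics/wb1.png",cv2.resize(b[150:250,210:310],None,fx=6,fy=6,interpolation=cv2.INTER_CUBIC))
E
```

```text
(no output)
```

View pics/wf1.png

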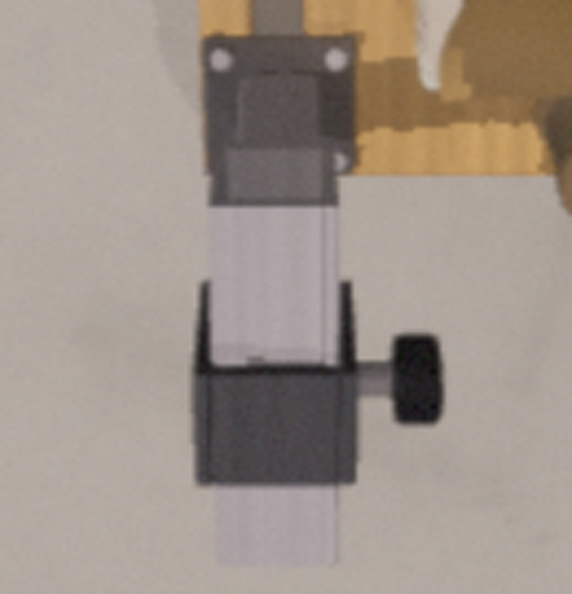

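View pics/wf2.png

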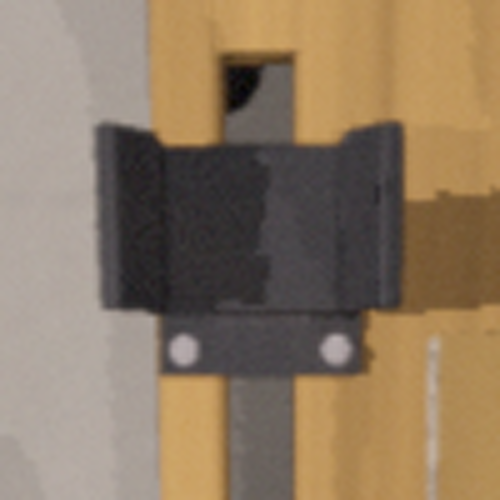

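View pics/wb1.png

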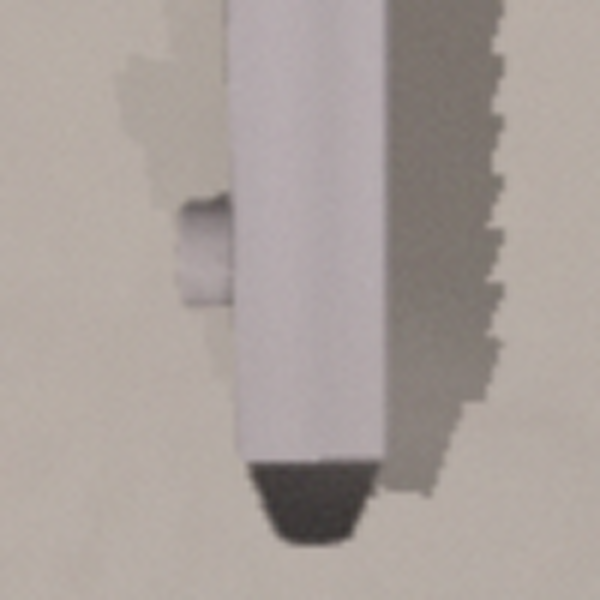

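```bash
python3 - <<'E'
from h import *
_,K,T=load("w_frame")
P=lambda c,z:onplane(K,T,c,z)
L=P((243.2,261.6),.174);Rr=P((271.8,261.6),.174)
print("mouth top",L,Rr,(L+Rr)/2,np.linalg.norm(L-Rr))
L2=P((195+216/4.4,215+565/4.4),.174);R2=P((195+338/4.4,215+565/4.4),.174)
print("tube far end",(L2+R2)/2,np.linalg.norm(L2-R2),np.linalg.norm(L2-L))
a=[P((205+163/5,30),.15),P((205+340/5,30),.15),P((205+163/5,62),.15),P((205+335/5,62),.15)]
print("saddle",a,np.mean(a,axis=0))
t=[P((205+97/5,24.6),.177),P((205+403/5,24.6),.177),P((205+107/5,61.5),.177),P((205+400/5,61),.177)]
print("cheektops",t,np.mean(t,axis=0))
# board edges col/right-hand corner
print("board right-front corner",P((195+205/4.4,215+172/4.4),.024), "R",P((383,255),.024))
_,K,T=load("w_bar")
P=lambda c,z:onplane(K,T,(210+c[0]/6,150+c[1]/6),z)
for n,c,z in [("plugL",(246,460),.02),("plugR",(386,460),.02),("topL",(230,0),.02),("topR",(386,0),.02),("tip",(315,545),.01),("tipupper",(315,540),.016),("btn",(205,200),.01),("btn",(205,305),.01)]:
    print(n,P(c,z))
p=onplane(K,T,(246,20),.02);q=onplane(K,T,(273,20),.02);print(p,q,(p+q)/2)
E
```

```text
mouth top [ 0.48  -0.447  0.174] [ 0.5066 -0.4448  0.174 ] [ 0.4933 -0.4459  0.174 ] 0.026663531805932398
tube far end [ 0.5015 -0.5409  0.174 ] 0.028324316465326377 0.09535108073072555
saddle [array([ 0.4607, -0.2479,  0.15  ]), array([ 0.4894, -0.2455,  0.15  ]), array([ 0.4623, -0.2723,  0.15  ]), array([ 0.4909, -0.2699,  0.15  ])] [ 0.4758 -0.2589  0.15  ]
cheektops [array([ 0.4527, -0.2478,  0.177 ]), array([ 0.4976, -0.2441,  0.177 ]), array([ 0.4555, -0.2732,  0.177 ]), array([ 0.4998, -0.2691,  0.177 ])] [ 0.4764 -0.2585  0.177 ]
board right-front corner [ 0.476  -0.5266  0.024 ] R [ 0.6774 -0.5111  0.024 ]
plugL [ 0.4845 -0.0005  0.02  ]
plugR [0.5025 0.003  0.02  ]
topL [0.4714 0.0594 0.02  ]
topR [0.49  0.063 0.02 ]
tip [ 0.4968 -0.0161  0.01  ]
tipupper [ 0.496  -0.0123  0.016 ]
btn [0.4731 0.0304 0.01  ]
btn [0.4757 0.0159 0.01  ]
[0.4545 0.1434 0.02  ] [0.4717 0.1467 0.02  ] [0.4631 0.145  0.02  ]
```

```bash
python3 - <<'E'
from h import *
manip.move_to([.4866,.0343,.07],down(.209)); manip.hold(.25); im,K,T=snap("wrist","w_bar2"); print(manip.get_time(),manip.get_position())
a=cv2.imread("pics/w_bar2.png")
cv2.imwrite("pics/wb2.png",cv2.resize(a[130:384,130:390],None,fx=2.3,fy=2.3,interpolation=cv2.INTER_CUBIC))
E
```

```text
4.1417 [0.4876 0.0343 0.0714]
```

View pics/wb2.png

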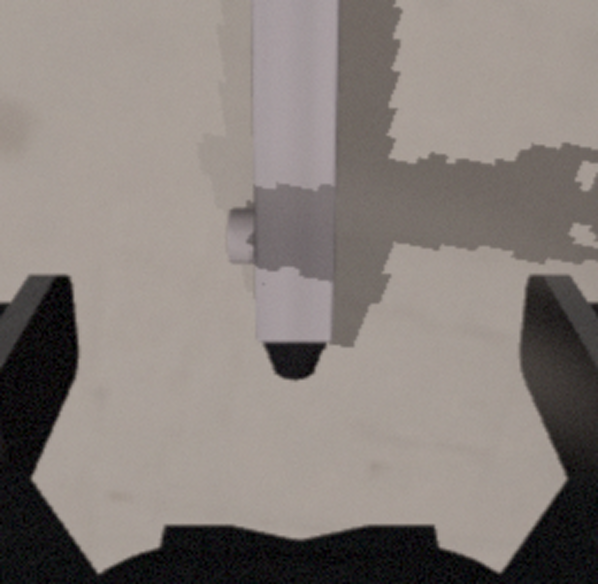

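```bash
python3 - <<'E'
from h import *
_,K,T=load("w_bar2")
P=lambda c,z:onplane(K,T,(130+c[0]/2.3,130+c[1]/2.3),z)
o=np.array([.4876,.0343,0]);u=np.array([np.sin(.209),-np.cos(.209),0]);v=np.array([np.cos(.209),np.sin(.209),0])
for n,c,z in [("plugL",(257,342),.02),("plugR",(331,342),.02),("topL",(251,0),.02),("topR",(338,0),.02),("tip",(295,379),.016),("btn",(232,208),.01),("btn",(232,264),.01)]:
    p=P(c,z);print(n,p,"along",(p-o)@u,"lat",(p-o)@v)
E
```

```text
plugL [ 0.4836 -0.0008  0.02  ] along 0.03351741203472475 lat -0.011169186079665942
plugR [0.5023 0.0031 0.02  ] along 0.03355032093734108 lat 0.007865788859829465
topL [0.4655 0.0853 0.02  ] along -0.05447845160895773 lat -0.011012636017086797
topR [0.4844 0.0893 0.02  ] along -0.05446978368784205 lat 0.00824591738865811
tip [ 0.4961 -0.0127  0.016 ] along 0.0477595346827239 lat -0.0014215475429090623
btn [0.4706 0.0303 0.01  ] along 0.000401356848626559 lat -0.0174855755773841
btn [0.4735 0.0145 0.01  ] along 0.016464857645317597 lat -0.017920168108691494
```

```bash
python3 - <<'E'
from h import *
o=down(.209)
manip.servo_line([.4848,.0364,.0235],o,rate=.12); manip.hold(.15)
print(manip.get_time(),manip.get_position(),manip.get_contact_force())
manip.command_gripper(0.0,35)
print(manip.get_time(),manip.get_width(),manip.get_position(),manip.get_contact_force())
snap("wrist","w_grip")
a=cv2.imread("pics/w_grip.png")
cv2.imwrite("pics/wg.png",cv2.resize(a[100:384,130:390],None,fx=2.1,fy=2.1,interpolation=cv2.INTER_CUBIC))
E
```

```text
4.8333 [0.4854 0.0364 0.0242] [-0.1674 -0.3182 -0.0237]
5.4417 0.019911997053816313 [0.4857 0.0365 0.0239] [1.3239 0.6964 5.5414]
```

View pics/wg.png

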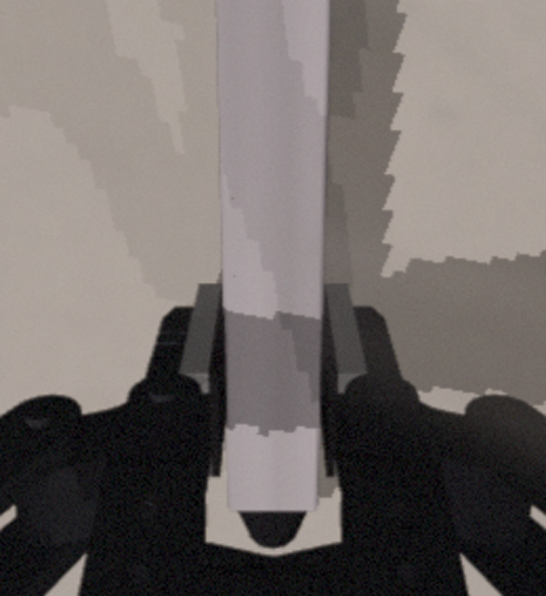

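```bash
python3 - <<'E'
from h import *
_,K,T=load("w_grip")
P=lambda c,z:onplane(K,T,(130+c[0]/2.1,100+c[1]/2.1),z)
o=np.array([.4857,.0365,0]);u=np.array([np.sin(.209),-np.cos(.209),0]);v=np.array([np.cos(.209),np.sin(.209),0])
for n,c,z in [("plugL",(229,510),.02),("plugR",(318,510),.02),("topL",(217,0),.02),("topR",(330,0),.02),("tip",(275,547),.016)]:
    p=P(c,z);print(n,p,"along",(p-o)@u,"lat",(p-o)@v)
E
```

```text
plugL [ 0.483  -0.0004  0.02  ] along 0.035569367648810565 lat -0.010287386077848428
plugR [0.5021 0.0036 0.02  ] along 0.03559307841298214 lat 0.009203386531591353
topL [0.4605 0.1059 0.02  ] along -0.07309121261608495 lat -0.010247982392692543
topR [0.4794 0.1099 0.02  ] along -0.07309193096801435 lat 0.009020868641920027
tip [ 0.4959 -0.0125  0.016 ] along 0.050056129488417464 lat -0.0001755135554054896
```

```bash
python3 - <<'E'
from h import *
manip.servo_line([.4848,.0364,.20],None,rate=.2)
manip.move_to([.425,-.39,.29],down(.089)); manip.hold(.4)
print(manip.get_time(),manip.get_position(),manip.get_contact_force(),manip.get_torque())
snap("wrist","w_f2"); snap("scene","s2"); snap("top","t2"); print(manip.get_width(), manip.get_position())
E
```

```text
8.5417 [ 0.4252 -0.3897  0.29  ] [-0.1917 -0.0512 -1.8287] [-0.0831  0.0144 -0.0524]
0.019536782052985122 [ 0.4251 -0.3899  0.29  ]
```

View pics/w_f2.png

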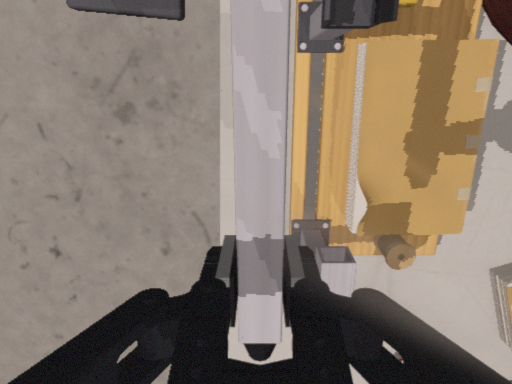

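View pics/s2.png

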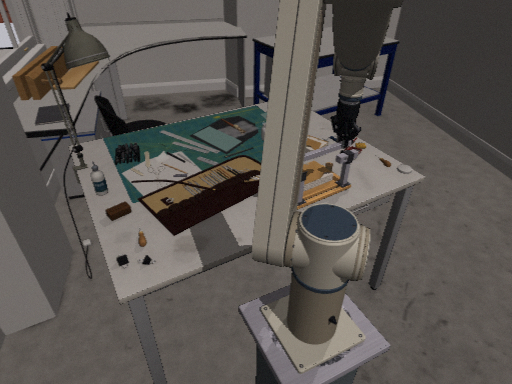

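```bash
python3 - <<'E'
import cv2
a=cv2.imread("pics/w_f2.png")
cv2.imwrite("pics/wf2m.png",cv2.resize(a[210:300,280:375],None,fx=7,fy=6.5,interpolation=cv2.INTER_CUBIC)[:598])
cv2.imwrite("pics/wf2s.png",cv2.resize(a[0:70,280:420],None,fx=5,fy=5,interpolation=cv2.INTER_CUBIC))
cv2.imwrite("pics/wf2n.png",cv2.resize(a[220:384,200:330],None,fx=3.5,fy=3.5,interpolation=cv2.INTER_CUBIC))
s=cv2.imread("pics/s2.png")
cv2.imwrite("pics/s2c.png",cv2.resize(s[100:220,270:400],None,fx=4.6,fy=4.6,interpolation=cv2.INTER_CUBIC))
E
```

```text
(no output)
```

View pics/wf2m.png

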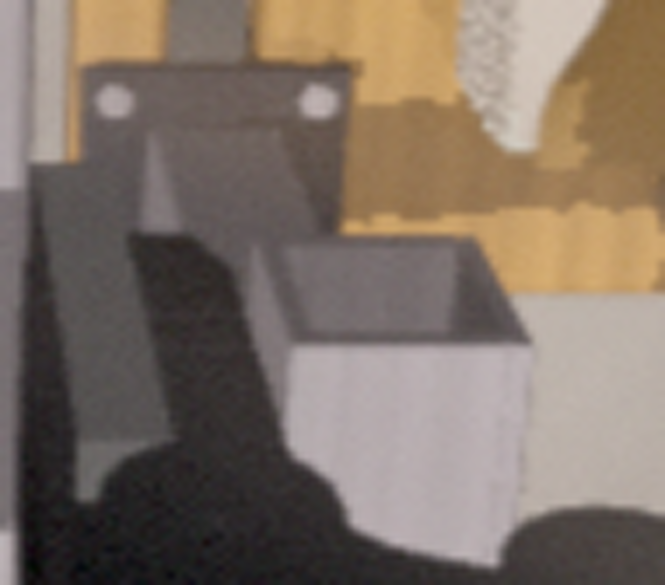

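View pics/wf2s.png

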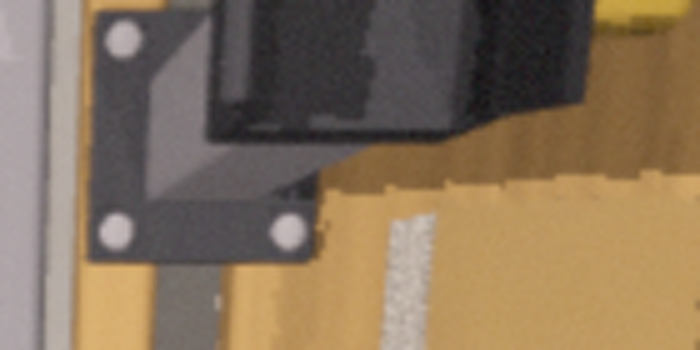

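View pics/wf2n.png

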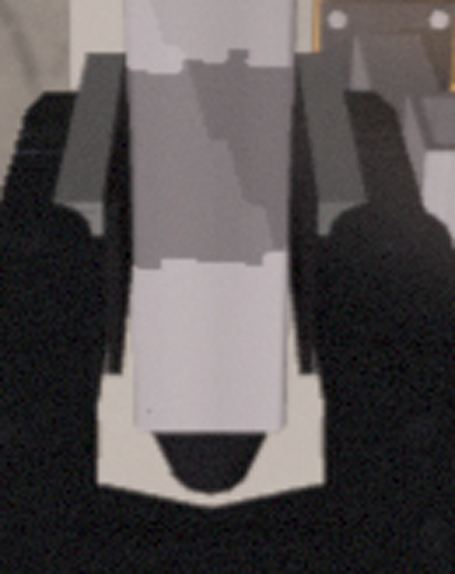

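View pics/s2c.png

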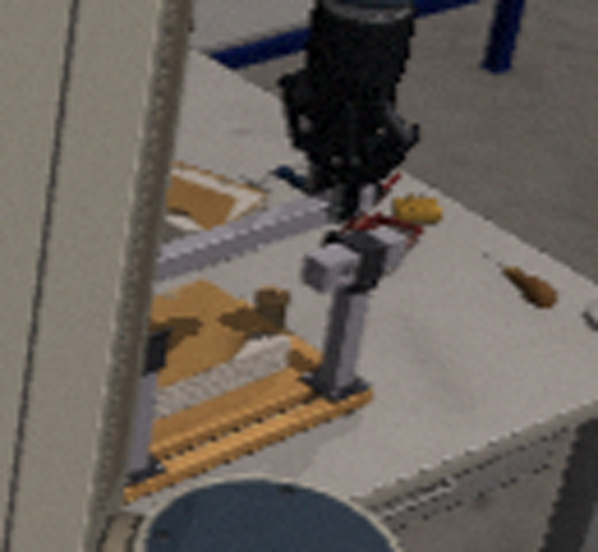

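```bash
python3 - <<'E'
from h import *
img,K,T=load("w_f2")
P=lambda c,z:onplane(K,T,(280+c[0]/7,210+c[1]/6.5),z)
for n,c,z in [("TL",(290,343),.174),("TR",(528,343),.174),("BL",(250,238),.146),("BR",(472,238),.146)]:
    print(n,P(c,z))
g=cv2.cvtColor(img,cv2.COLOR_BGR2GRAY)
im2,_,_=load("w_grip");g2=cv2.cvtColor(im2,cv2.COLOR_BGR2GRAY)
for nm,gg in (("f2",g),("grip",g2)):
  for r in (2,60,100,160,215,225,300,330):
    d=np.diff(cv2.GaussianBlur(gg,(3,3),0)[r].astype(int));print(nm,r,[(i+.5,d[i]) for i in range(215,310) if abs(d[i])>7 ])
E
```

```text
TL [ 0.4789 -0.4472  0.174 ]
TR [ 0.506  -0.4448  0.174 ]
BL [ 0.4789 -0.4482  0.146 ]
BR [ 0.5066 -0.4457  0.146 ]
f2 2 [(218.5, np.int64(10)), (219.5, np.int64(19)), (220.5, np.int64(11)), (229.5, np.int64(-8)), (287.5, np.int64(-15)), (288.5, np.int64(-14)), (290.5, np.int64(22)), (291.5, np.int64(13)), (294.5, np.int64(-9)), (295.5, np.int64(-17)), (296.5, np.int64(-9)), (298.5, np.int64(-13)), (299.5, np.int64(-15))]
f2 60 [(218.5, np.int64(8)), (219.5, np.int64(14)), (220.5, np.int64(9)), (285.5, np.int64(-11)), (286.5, np.int64(-19)), (288.5, np.int64(23)), (289.5, np.int64(18)), (292.5, np.int64(-8)), (293.5, np.int64(-15)), (295.5, np.int64(16)), (296.5, np.int64(12)), (307.5, np.int64(-8)), (308.5, np.int64(-17)), (309.5, np.int64(-22))]
f2 100 [(219.5, np.int64(13)), (220.5, np.int64(10)), (284.5, np.int64(-10)), (285.5, np.int64(-19)), (287.5, np.int64(21)), (288.5, np.int64(17)), (291.5, np.int64(-9)), (292.5, np.int64(-13)), (294.5, np.int64(15)), (295.5, np.int64(10)), (306.5, np.int64(-14)), (307.5, np.int64(-21)), (308.5, np.int64(-18))]
f2 160 [(218.5, np.int64(10))
[... 1804 characters left out ...]
 [(283.5, np.int64(-15)), (284.5, np.int64(-18)), (285.5, np.int64(-9))]
grip 215 [(282.5, np.int64(-14)), (283.5, np.int64(-15))]
grip 225 [(281.5, np.int64(-9)), (282.5, np.int64(-16)), (283.5, np.int64(-13))]
grip 300 [(235.5, np.int64(10)), (236.5, np.int64(24)), (237.5, np.int64(31)), (238.5, np.int64(20)), (239.5, np.int64(8)), (280.5, np.int64(-12)), (281.5, np.int64(-31)), (282.5, np.int64(-36)), (283.5, np.int64(-19))]
grip 330 [(226.5, np.int64(14)), (227.5, np.int64(43)), (228.5, np.int64(56)), (229.5, np.int64(28)), (279.5, np.int64(-19)), (280.5, np.int64(-21)), (281.5, np.int64(-8)), (289.5, np.int64(-13)), (290.5, np.int64(-32)), (291.5, np.int64(-33)), (292.5, np.int64(-14))]
```

```bash
cat >> h.py <<'E'
YAW=.089
u=np.array([np.sin(YAW),-np.cos(YAW),0]);v=np.array([np.cos(YAW),np.sin(YAW),0]);w=np.array([0,0,1.])
M=np.array([.4931,-.446,0])
def pose(s,lat,z): # s = nose-tip depth past mouth (tip 49mm ahead of TCP)
    p=M+u*(s-.049)+v*lat;p[2]=z;return p
def F(F0=0):
    f=np.array(manip.get_contact_force())-F0;return np.array([f@u,f@v,f[2]])
def S():
    p=np.array(manip.get_position());d=p-M;return np.array([d@u+.049,d@v,p[2]])
E
python3 - <<'E'
from h import *
o=down(YAW)
print(manip.get_position())
manip.servo_line(pose(-.012,0,.29),o,rate=.12)
manip.servo_line(pose(-.012,0,.195),o,rate=.12)
manip.servo_line(pose(-.012,0,.175),o,rate=.06); manip.hold(.2)
print(manip.get_time(),S(),F(),manip.get_torque())
snap("wrist","w_pre"); snap("scene","s3");snap("top","t3")
s=cv2.imread("pics/s3.png")
cv2.imwrite("pics/s3c.png",cv2.resize(s[120:210,280:400],None,fx=6,fy=6,interpolation=cv2.INTER_CUBIC))
s=cv2.imread("pics/t3.png")
cv2.imwrite("pics/t3c.png",cv2.resize(s[170:250,290:440],None,fx=5,fy=5,interpolation=cv2.INTER_CUBIC))
E
```

```text
[ 0.4251 -0.3899  0.29  ]
10.9917 [-0.0119  0.0001  0.1752] [ 0.4449  0.2451 -1.0133] [-0.0412 -0.0484  0.0044]
```

View pics/w_pre.png

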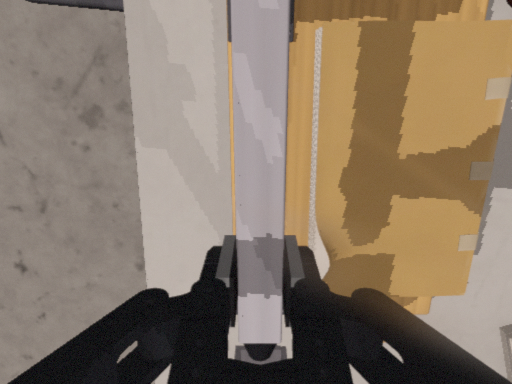

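View pics/s3c.png

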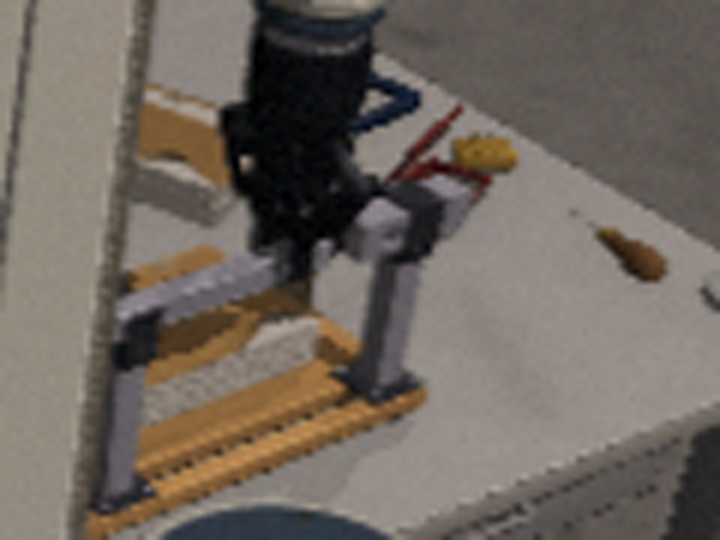

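View pics/t3c.png

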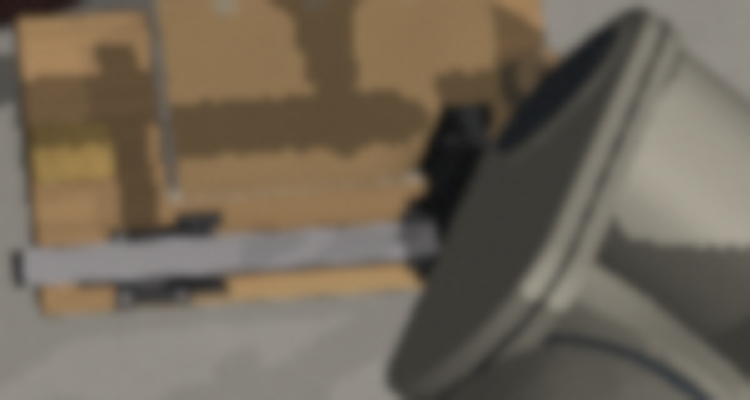

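```bash
cat >> h.py <<'E'
def advance(s0,s1,ds,lat,z,F0,lim=(8,6,6),rate=.04,o=None):
    s=s0
    while s<s1-1e-6:
        s=min(s+ds,s1)
        manip.servo_line(pose(s,lat,z),o,rate=rate)
        f=F(F0);print(round(s,4),"S",S(),"F",f,"T",np.array(manip.get_torque()))
        if (np.abs(f)>lim).any(): print("STOP");return s,False
    return s,True
E
python3 - <<'E'
from h import *
F0=np.array(manip.get_contact_force())
print(list(F0))
advance(-.012,.028,.004,0,.175,F0)
print(manip.get_time())
E
```

```text
[np.float64(0.14100701593140041), np.float64(-0.25353274027394734), np.float64(-1.0424520196046168)]
-0.008 S [-0.0076  0.      0.1751] F [0.2518 0.377  0.3345] T [-0.0537  0.1136 -0.0465]
-0.004 S [-0.0037 -0.      0.175 ] F [ 0.4833 -0.6812 -0.1688] T [-0.0935 -0.001   0.016 ]
0.0 S [0.0003 0.     0.175 ] F [-0.335  -0.1182  0.083 ] T [-0.0942  0.0133 -0.0079]
0.004 S [0.0043 0.     0.175 ] F [-0.2453 -0.138  -0.0197] T [-0.1068 -0.012  -0.005 ]
0.008 S [0.0083 0.     0.175 ] F [-0.6816 -0.1405 -0.6313] T [-0.0679 -0.0037  0.0029]
0.012 S [ 0.0123 -0.      0.175 ] F [0.0469 0.0548 0.7065] T [-0.0998 -0.0309 -0.0312]
0.016 S [0.0163 0.     0.175 ] F [ 0.4717 -1.6337  0.5557] T [-0.0668  0.0787  0.0055]
0.02 S [ 0.0203 -0.      0.175 ] F [-0.3272 -0.5761 -0.1273] T [-0.0656 -0.0494  0.0003]
0.024 S [0.0243 0.     0.175 ] F [-1.1217  0.6984  0.9272] T [-0.0386 -0.0316 -0.0182]
0.028 S [0.0283 0.     0.175 ] F [-0.7073 -0.1342 -0.4557] T [-0.0839  0.0061  0.014 ]
13.6417
```

```bash
python3 - <<'E'
from h import *
F0=np.array([.141,-.2535,-1.0424])
advance(.028,.0365,.0015,0,.175,F0,lim=(6,6,6),rate=.03)
print(manip.get_time()); snap("wrist","w_in")
a=cv2.imread("pics/w_in.png")
cv2.imwrite("pics/wi.png",cv2.resize(a[200:384,180:340],None,fx=3.2,fy=3.2,interpolation=cv2.INTER_CUBIC))
E
```

```text
0.0295 S [ 0.0296 -0.      0.175 ] F [-0.5756  0.1849  0.5808] T [-0.0265 -0.0971  0.0409]
0.031 S [0.0311 0.     0.175 ] F [-0.5228  0.9049 -0.2306] T [-0.0314 -0.0076  0.03  ]
0.0325 S [0.0326 0.     0.175 ] F [-0.8611  0.4033  0.5596] T [-0.0987 -0.0121 -0.0608]
0.034 S [ 0.0341 -0.      0.175 ] F [ 0.3433 -0.8195  0.0446] T [-0.1199 -0.0227  0.0316]
0.0355 S [ 0.0356 -0.      0.175 ] F [-0.2418 -1.4425  0.1904] T [-0.0333  0.0474  0.0123]
0.0365 S [0.0365 0.     0.175 ] F [-0.5106  1.0524  0.2197] T [-0.0361 -0.0139  0.0383]
15.1417
```

View pics/wi.png

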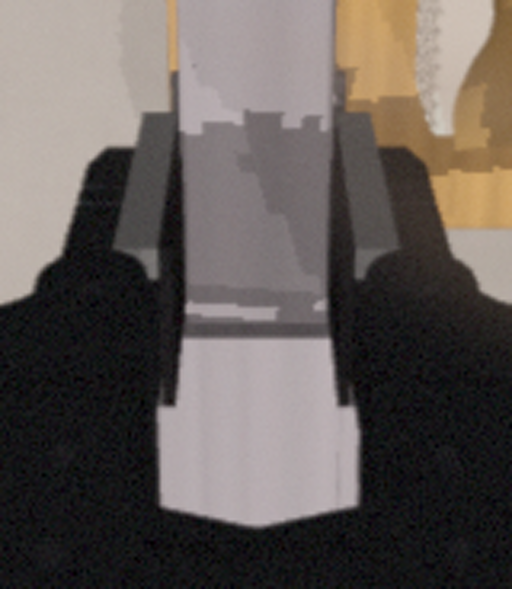

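```bash
python3 - <<'E'
from h import *
_,K,T=load("w_in")
p=onplane(K,T,(180+256/3.2,200+337/3.2),.174); q=pose(.0365,0,.175)
print(p,(p-q)@u,(p-q)@v)
for c in (183,332): print((onplane(K,T,(180+c/3.2,200+250/3.2),.171)-q)@v)
for c in (160,358): print((onplane(K,T,(180+c/3.2,200+480/3.2),.174)-q)@v)
E
```

```text
[ 0.4923 -0.4463  0.174 ] 0.012731414633217341 -0.0007958654401575072
-0.010558855246951875
0.009357627430216913
-0.014368150444706383
0.013650023237758015
```

```bash
python3 - <<'E'
from h import *
F0=np.array([.141,-.2535,-1.0424])
advance(.0365,.0380,.0005,0,.175,F0,lim=(5,6,6),rate=.01)
print(manip.get_time())
E
```

```text
0.037 S [ 0.037 -0.     0.175] F [-0.8153 -1.1006  0.8933] T [-0.0208  0.0082 -0.0159]
0.0375 S [ 0.0375 -0.      0.175 ] F [-0.0069  0.368   0.1014] T [-0.1157 -0.0037 -0.0131]
0.038 S [0.038 0.    0.175] F [ 0.0123  0.1684 -0.6927] T [-0.0327 -0.01    0.0071]
15.9417
```

```bash
python3 - <<'E'
from h import *
F0=np.array([.141,-.2535,-1.0424])
manip.servo_line(pose(.038,0,.1743),None,rate=.01);print(F(F0))
manip.command_gripper(.045,20); print(manip.get_time(),manip.get_width(),F(F0))
snap("wrist","w_rel")
manip.servo_line(pose(-.010,0,.1743),None,rate=.1); manip.hold(.1)
snap("wrist","w_rel2");print(manip.get_time(),F())
a=cv2.imread("pics/w_rel2.png");b=cv2.imread("pics/w_rel.png")
cv2.imwrite("pics/wr.png",np.hstack([cv2.resize(x[200:384,180:340],None,fx=2.4,fy=2.4,interpolation=cv2.INTER_CUBIC) for x in (b,a)]))
E
```

```text
[-0.6556  0.3414  0.323 ]
16.5583 0.04504126384464409 [0.47   0.0903 1.2062]
17.3917 [ 0.391  -0.1995  0.3258]
```

View pics/wr.png

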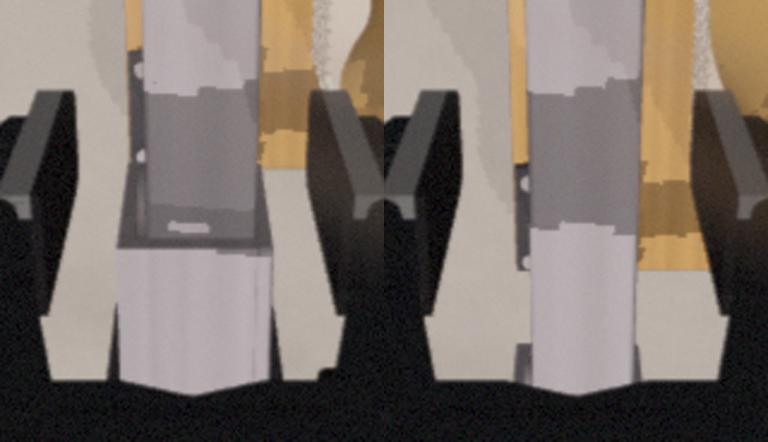

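View pics/w_rel2.png

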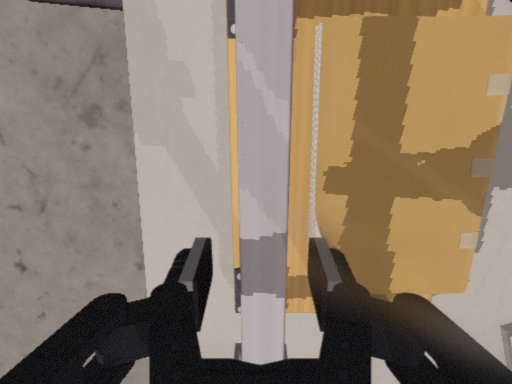

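```bash
python3 - <<'E'
from h import *
_,K,T=load("w_rel2")
img,_,_=load("w_rel2");g=cv2.GaussianBlur(cv2.cvtColor(img,cv2.COLOR_BGR2GRAY),(3,3),0)
q=pose(-.010,0,.1743)
for r in (40,120,200,230,330):
    d=np.diff(g[r].astype(int));print(r,[(i+.5,d[i]) for i in range(225,300) if abs(d[i])>9 ])
for c in ((235.5,5),(292.5,5),(242,355),(285,355)):
    print([ (onplane(K,T,c,.170)-q)@x for x in (u,v)])
E
```

```text
40 [(290.5, np.int64(-17)), (291.5, np.int64(-18)), (293.5, np.int64(14)), (294.5, np.int64(11))]
120 [(288.5, np.int64(-18)), (289.5, np.int64(-12)), (291.5, np.int64(11))]
200 [(285.5, np.int64(-10)), (286.5, np.int64(-18)), (288.5, np.int64(14)), (289.5, np.int64(13))]
230 [(284.5, np.int64(-12)), (285.5, np.int64(-17)), (287.5, np.int64(14)), (288.5, np.int64(11))]
330 [(282.5, np.int64(-15)), (284.5, np.int64(12)), (285.5, np.int64(12))]
[np.float64(-0.1030131078726817), np.float64(-0.008745187936557207)]
[np.float64(-0.10301597785069244), np.float64(0.010117687780207813)]
[np.float64(0.04387566545797408), np.float64(-0.009010196614201117)]
[np.float64(0.04387308230877812), np.float64(0.011144409588250083)]
```

```bash
cat >> h.py <<'E'
LAT=.0011;Z=.1743
E
python3 - <<'E'
from h import *
manip.servo_line(pose(-.010,LAT,Z),None,rate=.05)
manip.hold(.1);F0=np.array(manip.get_contact_force())
manip.command_gripper(0,20);manip.hold(.1); print(manip.get_time(),manip.get_width(),F(F0),S())
if (np.abs(F(F0))<10).all():
    s,ok=advance(-.010,.010,.004,LAT,Z,F0,lim=(10,10,10),rate=.04)
print(list(F0),manip.get_time())
snap("wrist","w_p1")
E
```

```text
18.175 0.01965778654736131 [ 1.3205  2.4496 -0.7657] [-0.01    0.0013  0.1743]
-0.006 S [-0.0057  0.0013  0.1743] F [ 0.7735  2.8665 -1.4871] T [-0.0117 -0.3646  0.0163]
-0.002 S [-0.0015  0.0013  0.1743] F [ 1.7602  3.405  -2.1997] T [-0.128  -0.3991  0.094 ]
0.002 S [0.0025 0.0012 0.1744] F [ 2.3519  2.6538 -1.5818] T [-0.1856 -0.4081  0.0999]
0.006 S [0.0065 0.0012 0.1744] F [ 2.5425  4.2935 -0.9844] T [-0.1098 -0.4386  0.0977]
0.01 S [0.0105 0.0012 0.1744] F [ 1.6099  3.3431 -1.868 ] T [-0.1445 -0.4682  0.1378]
[np.float64(-0.7396013185867554), np.float64(0.4368323395243743), np.float64(0.15854283051488874)] 19.425
```

View pics/w_p1.png

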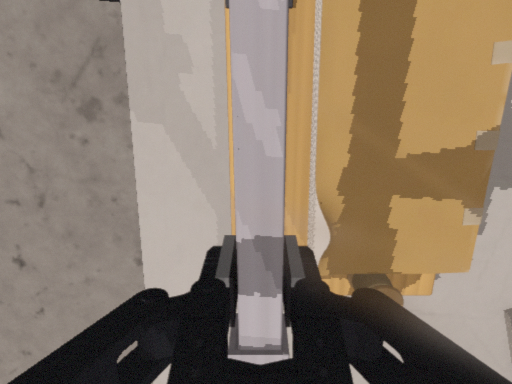

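```bash
python3 - <<'E'
from h import *
im,K,T=snap("top","t4")
s=cv2.imread("pics/t4.png")
cv2.imwrite("pics/t4c.png",cv2.resize(s[170:250,290:440],None,fx=5,fy=5,interpolation=cv2.INTER_CUBIC))
for tip in (-.012,.038,.058): 
    p=M+u*(tip-.28)+v*.001;p[2]=.170;x=proj(K,T,p);print(tip,p,x,(x-[290,170])*5)
print(F(),manip.get_time())
E
```

```text
-0.012 [ 0.4681 -0.1551  0.17  ] [291.4625 222.9994] [  7.3123 264.997 ]
0.038 [ 0.4726 -0.2049  0.17  ] [309.6076 221.6955] [ 98.0382 258.4777]
0.058 [ 0.4744 -0.2248  0.17  ] [316.8537 221.1749] [134.2687 255.8743]
[ 2.0911  3.1159 -0.8333] 19.525
```

View pics/t4c.png

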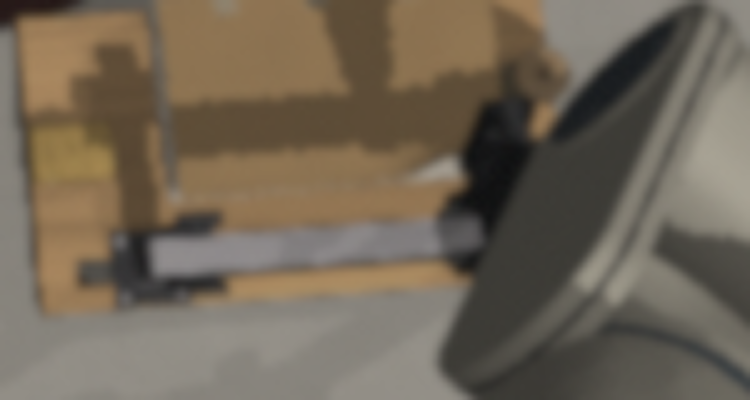

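```bash
python3 - <<'E'
from h import *
F0=np.array([-.7396,.4368,.1585])
s=.010
while s<.0215:
    s+=.001
    manip.servo_line(pose(s,LAT,Z),None,rate=.02)
    f=np.mean([F(F0) for _ in range(3)],axis=0)
    print(round(s,4),"S",S(),"F",f)
    if abs(f[0]-1.7)>7 or abs(f[1])>10 or abs(f[2])>8: print("STOP");break
print(manip.get_time())
E
```

```text
0.011 S [0.0109 0.0011 0.1743] F [-0.1225  3.8018  0.0155]
0.012 S [0.0119 0.0011 0.1743] F [-0.4801  4.2301 -0.6522]
0.013 S [0.013  0.0011 0.1743] F [-0.185   3.782  -0.9472]
0.014 S [0.0145 0.0007 0.1744] F [ 2.383   1.8927 -0.085 ]
0.015 S [0.015  0.0006 0.1742] F [0.9976 0.3744 0.3373]
0.016 S [0.016  0.0009 0.1742] F [ 0.377   0.5178 -1.0018]
0.017 S [0.0169 0.001  0.1743] F [0.4887 0.282  0.4798]
0.018 S [0.0172 0.001  0.1743] F [-5.2485  0.9141  3.0706]
0.019 S [0.0174 0.001  0.1743] F [-8.3144  0.6364  3.2955]
STOP
21.775
```

```bash
python3 - <<'E'
from h import *
F0=np.array([-.7396,.4368,.1585])
manip.servo_line(pose(.0158,LAT,Z),None,rate=.02);manip.hold(.1);print(F(F0),S())
manip.command_gripper(.05,20);manip.hold(.1)
snap("wrist","w_e1")
manip.servo_line(pose(.0158,LAT,.26),None,rate=.12)
manip.servo_line(pose(-.02,-.06,.29),None,rate=.15);manip.hold(.3)
snap("wrist","w_e2");snap("scene","s_e");snap("top","t_e");print(manip.get_time(),F())
s=cv2.imread("pics/s_e.png")
cv2.imwrite("pics/s_ec.png",cv2.resize(s[110:220,270:400],None,fx=5,fy=5,interpolation=cv2.INTER_CUBIC))
s=cv2.imread("pics/w_e2.png")
cv2.imwrite("pics/w_e2c.png",cv2.resize(s,None,fx=1.5,fy=1.5,interpolation=cv2.INTER_CUBIC))
E
```

```text
[-0.7487  2.1349 -0.1766] [0.0161 0.0011 0.1743]
24.7167 [-0.3064  0.5137  0.0291]
```

View pics/w_e2c.png

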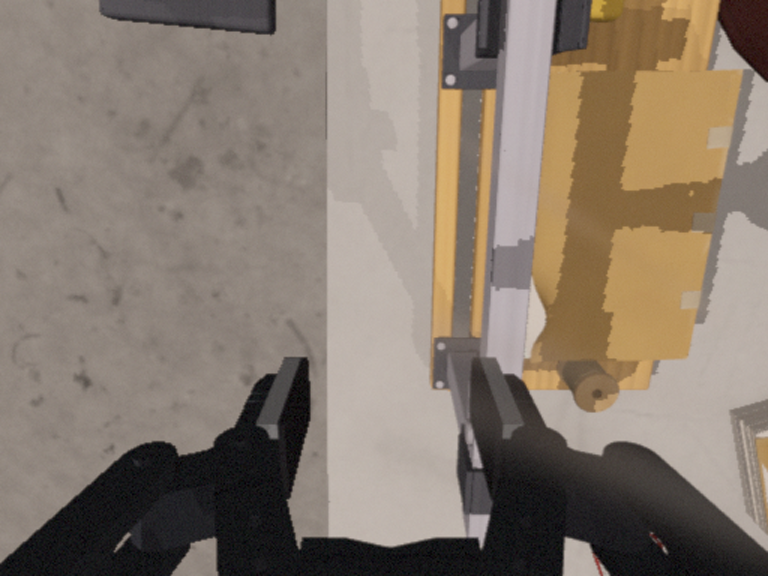

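View pics/s_ec.png

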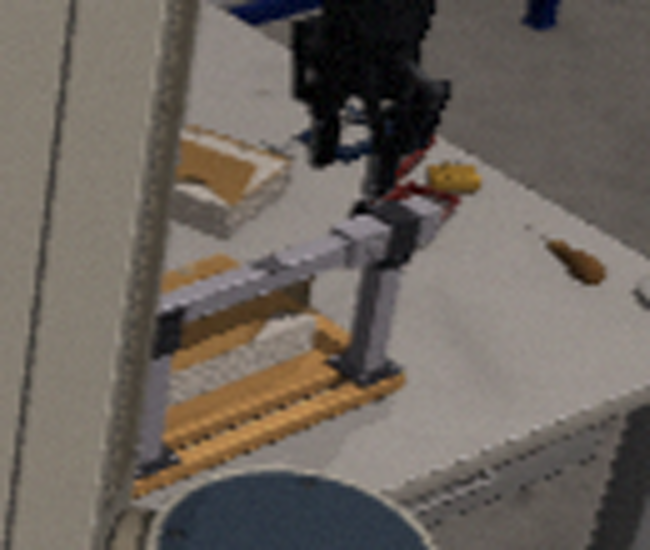

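```bash
python3 - <<'E'
from h import *
manip.servo_line(pose(.02,-.11,.29),None,rate=.2);manip.hold(.3)
snap("wrist","w_e3");print(manip.get_time())
s=cv2.imread("pics/w_e3.png")
cv2.imwrite("pics/w_e3c.png",cv2.resize(s[120:330,240:420],None,fx=4,fy=2.8,interpolation=cv2.INTER_CUBIC))
E
```

```text
25.5333
```

View pics/w_e3.png

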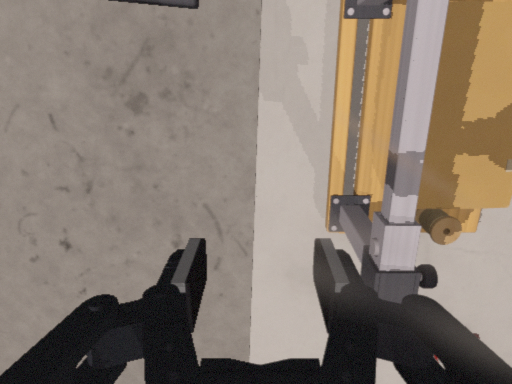

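```bash
python3 - <<'E'
from h import *
s,K,T=load("w_e3")
cv2.imwrite("pics/w_e3c.png",cv2.resize(s[190:290,330:450],None,fx=6,fy=6,interpolation=cv2.INTER_CUBIC))
E
```

```text
(no output)
```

View pics/w_e3c.png

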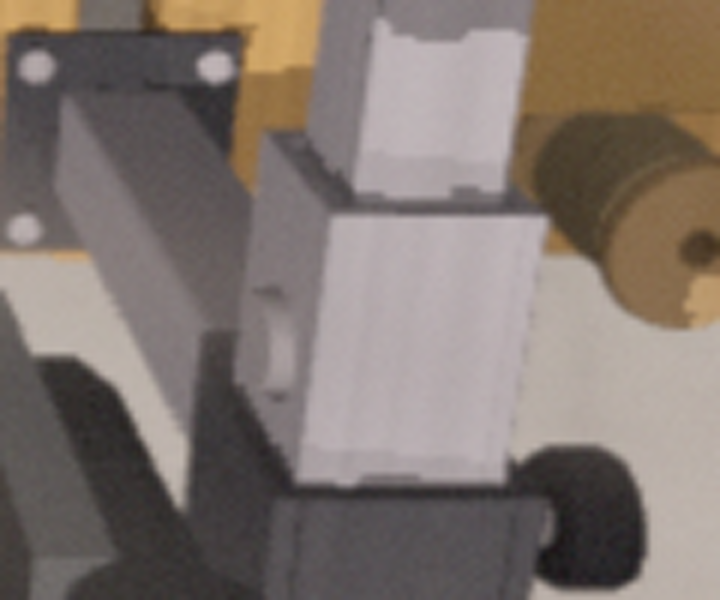

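```bash
python3 - <<'E'
from h import *
print(manip.get_width(),F(),manip.get_time()); manip.sign_off()
E
```

```text
0.050105506953914976 [-0.448  -0.3437 -0.0993] 25.5333
the job is handed in; nothing more can be done
```

I fitted the crossbar to the frame and handed the job in at 25.5 s of the 53 s allowed. No verdict was reported.

- **Insertion:** I gripped the bar over the trailing part of its button, which read flush (19.9 mm jaw opening). With the tail in the saddle, I slid the nose into the socket with about 1–2 N of contact force. The tube turned out to be set about 18 mm deeper than its outermost position.
- **Seating:** Once the button's leading edge was about 4–5 mm under the rim, I let go, gripped the bar again further back and pushed it home. The sideways spring force dropped from about 4 N to nearly zero where the hole was expected. About 2.5 mm further on, the bar stopped dead at 8 N. I backed off about 1 mm and released.
- **Last checks:** The final wrist picture shows the button standing out through the hole, the bar in socket and saddle, and the gripper clear of everything. The book, the reel and as much of the wax as the last views show look undisturbed. The awl was not in the close-up views, but the arm stayed well away from it.
- **Less certain:** The first camera estimates disagreed by 3–5 mm, so I relied on later wrist pictures and on touch. I also didn't measure the bar's final angle as a number; I judged it only by how it lies in the pictures.

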